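# Fit the terminal-box cover and hold it home for locking

### The arm

A 6-joint arm with a two-finger parallel gripper is mounted at the origin on a cart in front of the work surface, level with it; the furniture and walls round the work are solid. World frame = base frame: x ahead of the robot, y to its left, z up, the work surface at z = 0. Lengths are in mm, angles in rad, forces in N, time in s.
With the tool pointing down it reaches from about 325 to 900 mm from the base axis. Payload 6.1 kg.
Tool frame: the origin (TCP) lies at the very end of the fingers, on their centre line; the grasp point (between the pads) lies 19 mm behind it (env.pinch_z is the distance from the TCP to the grasp point, in mm); x points along the fingers, y is the direction in which the jaws open and shut, and the axes are right-handed (so a half turn about x gives the same grasp; the last joint's range is limited). The gripper opens to 87 mm and grips with 3 to 60 N. Pads are 19 mm wide; open, the fingers measure 117 mm over their backs; the gripper's body (75 mm by 190 mm) begins 51 mm behind the grasp point.
Start: joints at [-1.37, 0.22, 1.526, -0, 1.395, -0.126], TCP at [200.626, -591.916, 222.538] pointing down, gripper open.
Joint ranges: [-2.98, 2.98], [-0.91, 2.08], [0.09, 2.57], [-1.24, 4.39], [0.2, 2.65], [-2.68, 2.68]. Speed limits (rad/s): [2.57, 2.57, 3.01, 3.14, 3.14, 3.14].

### API

Orientations are given as a unit quaternion [w, x, y, z].
In Python, from rig import env gives the robot as it stands. Calls block until the motion is done:
- env.move_to(position, orientation): joint-space move of the TCP to a pose.
- env.move_l(position, rot=None, velocity=150): straight line of the TCP; rot=None keeps the orientation; velocity is the mean speed in mm/s.
- env.goto_joints(angles): joint-space move.
- env.grip(opening, f_grip=None): finger opening in mm; f_grip is the grip in N (None keeps the last); returns when the fingers have stopped.
- env.dwell(seconds).
- env.inverse_kinematics(position, orientation): joint angles nearest the present ones, or None.
- env.get_obs(): the state.
- env.capture(name): name is "scene" or "top"; returns a dict with "img" (420x560x3 uint8, red, green, blue), "mtx" (3x3 intrinsics, pixels), "xyz" and "orientation" of the camera in the world. Camera axes: x right, y down, z forward; pixel columns grow to the right and rows downward; lengths in mm; the calibration is good to about 2 mm. A picture is of the moment at which its call begins. There is no depth.
A pose or a line that the arm cannot do raises env.MotionError and nothing moves.
- env.hand_in(): hands the job in, once; it reports no verdict.
The state is a dict: "time": time; "joint_positions": joint angles; "joint_velocities": joint speeds; "joint_efforts": joint torques, N m; "tcp_pos": TCP position; "eef_rot": TCP orientation; "wrist_force": force on the tool from outside, world axes, zero at the start; "moment": the same for the moment, N m; "gripper_width": finger opening in mm.
Only numpy, scipy, OpenCV 4.12 (cv2) and the standard library are available. Lean on these libraries where they do the work, as an engineer would, in place of code of your own. Each camera call takes 0.05 s, during which the arm holds its last target.

### The job

Set the loose cover on the open terminal box and turn both of its wing fasteners until each wing lines up with the index lines along the cover's long side, so that the cross-bars underneath can pass through the slots in the box. Then press the cover down against its springy seal until it is fully home on the metal rim, and finish while still holding it pressed there with the gripper, so that a colleague can lock the wings. Leave the small black case and the battery where they lie.

Things in the scene. Friction and masses are not known exactly. Their poses are not given: they have to be found in the camera images.
- terminal_box: grey open metal box fixed to the worktop, 126 (x) x 210 (y, long side) x 75 mm high, two cable glands sticking out 35 mm from its -y end. Origin: middle of its underside, on the worktop; z up. Down in the opening near each y end lies a steel catch plate with a slot 13 mm wide, 34 mm long (along y), centred 75 mm from the middle
- rim (a point): middle of the box's opening at the height of its metal rim, 75 mm above the worktop; axes as the box's. The rim stands up 28 mm from the box's shoulder: 116 x 200 mm outside, its top 8 mm stepped in to 112 x 196 mm. The cover's lip goes round it; cover home = its underside on this rim
- seal (a joint): how far the black rubber seal, standing 9 mm proud of the rim, is pressed in, m: 0 free, 0.009 = cover home on the metal. Sprung: 5 N at 0, 16 N at 0.009 (less the cover's weight: push about 12 N). The laid-on cover rests on it, 9 mm above home. A wing askew by over 0.55 rad has its cross-bar stopped by the catch plate 1 mm lower; within 0.2 rad it passes the slot
- cover_grip (a point): centre of the black grip bar on the middle of the loose cover. The bar is 60 mm long (y), 12 mm thick (x), 12 mm high, on an 8 mm leg at each end; its underside is 16 mm clear of the cover's top face. The point is 22 mm above that face and 47 mm above the lip's lower edge, on which the cover first lies on the worktop. Axes: the cover's, z up; cover about 0.36 kg
- cover_underside (a point): middle of the underside of the cover's panel, 25 mm below the grip's centre; axes: the cover's. The cover is grey, 126 (x) x 210 (y, long side) x 25 mm high, with a lip 22 mm deep all round, 120 x 204 mm inside: it goes over the box's rim with 2 mm to spare on each side, either way round. Cover home: this point meets the rim point
- wing_left_head (a point): centre, on the turning axis, of the upright steel wing of the fastener at the cover's +y end, 75 mm from the cover's middle. The wing is 32 mm long, 8 mm thick, 15 mm high; this is its mid-height, its top 7.5 mm higher, the cover's top face 13.5 mm lower. y runs along the wing, x across its thickness, z up
- wing_right_head (a point): centre, on the turning axis, of the upright steel wing of the fastener at the cover's -y end, 75 mm from the cover's middle. The wing is 32 mm long, 8 mm thick, 15 mm high; this is its mid-height, its top 7.5 mm higher, the cover's top face 13.5 mm lower. y runs along the wing, x across its thickness, z up
- wing_left (a joint): angle of the wing at the cover's +y end, rad, growing anticlockwise from above; 0 = wing and its cross-bar (26 mm, under the cover) along the cover's long side, in line with the dark index lines and the box's slot. Stops at -1.57 and 1.57; stays where left (friction 0.04 N m). Starts between 0.75 and 1.35
- wing_right (a joint): angle of the wing at the cover's -y end, rad, growing anticlockwise from above; 0 = wing and its cross-bar (26 mm, under the cover) along the cover's long side, in line with the dark index lines and the box's slot. Stops at -1.57 and 1.57; stays where left (friction 0.04 N m). Starts between -1.35 and -0.75
- case: small black case, 56x76x22 mm, lying beyond the box; bystander, leave it. Origin: middle of its underside
- battery: black block battery, 26x52x17 mm, lying beyond the cover; bystander, leave it. Origin: middle of its underside

How it is judged:
By the outcome, as a careful person would: the job done as asked, in the order asked, and still so for the second after the job is handed in, while the arm keeps its last pose, push and grip.
It also fails if it takes over 61 s, if anything falls off the work surface, if the arm or the gripper's body presses on something with over 40 N, if the wrist force passes 120 N, or if a joint passes its speed limit or range.

## Working session

There is one attempt and no reset: what is moved stays moved. The work goes in short steps, each a Python script; the robot and the scene stay as the last script left them, time stands still between calls to the robot, and variables do not carry over. Pictures are saved under pics/ and viewed, and the job is handed in when it is done.

```bash
ls; mkdir -p pics; python3 - <<'E'
from rig import env
import cv2
for n in("scene","top"):
    c=env.capture(n); cv2.imwrite(f"pics/{n}0.png",c["img"][:,:,::-1]); print(n,c["mtx"],c["xyz"],c["orientation"])
o=env.get_obs();print({k:o[k] for k in("time","tcp_pos","eef_rot","gripper_width","wrist_force")},env.pinch_z)
E
```

```text
pics
scene [[434.27029076   0.         287.45408197]
 [  0.         434.27029076 209.30870014]
 [  0.           0.           1.        ]] [ 313.49876311 -486.10014612  774.66030281] [-0.34746285  0.91189627 -0.20276202  0.08125472]
top [[436.6357434    0.         287.69268079]
 [  0.         436.6357434  209.41420613]
 [  0.           0.           1.        ]] [451.51087868  75.72676277 935.9992701 ] [ 0.04547238 -0.70192816  0.70898034 -0.05075432]
{'time': 0.1, 'tcp_pos': array([ 200.51010717, -591.3846097 ,  221.55397766]), 'eef_rot': array([-0.11439904, -0.69767988, -0.11563197,  0.69769972]), 'gripper_width': 87.06206354743355, 'wrist_force': array([0.13921311, 0.65675778, 1.32171799])} 18.700000000000003
```

View pics/scene0.png

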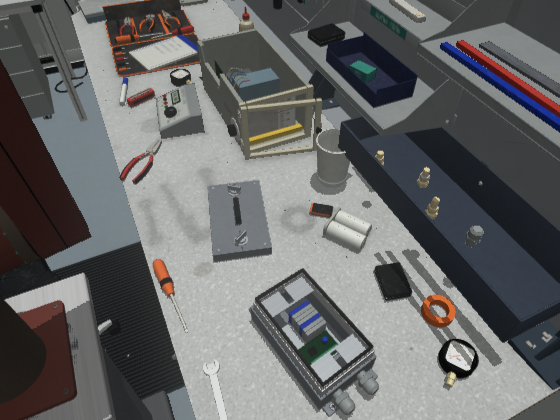

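View pics/top0.png

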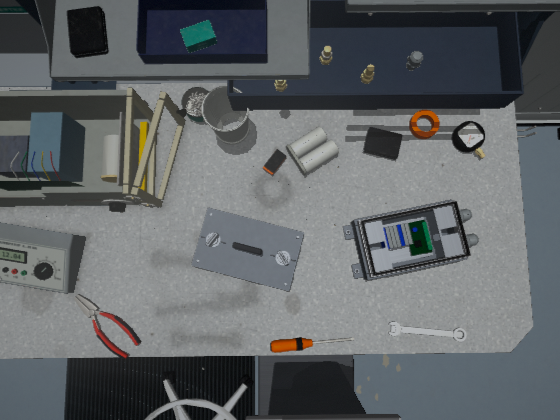

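The top view shows the cover at about (248,248) and the open box at about (413,240). In the scene view they are at about (240,220) and (313,335). I'll zoom in for detail.

```bash
cat > h.py <<'E'
import numpy as np,cv2
from scipy.spatial.transform import Rotation as R
def rm(q): return R.from_quat([q[1],q[2],q[3],q[0]]).as_matrix()
def ray(c,uv,z):
    K=c["mtx"];d=rm(c["orientation"])@np.linalg.solve(K,np.array([uv[0],uv[1],1.]))
    p=np.array(c["xyz"]);return p+d*(z-p[2])/d[2]
def proj(c,P):
    v=rm(c["orientation"]).T@(np.array(P,float)-c["xyz"]);w=c["mtx"]@v;return w[:2]/w[2]
def tri(c1,u1,c2,u2):
    A=[];b=[]
    M=np.zeros((3,3));v=np.zeros(3)
    for c,u in((c1,u1),(c2,u2)):
        d=rm(c["orientation"])@np.linalg.solve(c["mtx"],np.array([u[0],u[1],1.]));d/=np.linalg.norm(d)
        Q=np.eye(3)-np.outer(d,d);M+=Q;v+=Q@c["xyz"]
    return np.linalg.solve(M,v)
E
python3 - <<'E'
import cv2
a=cv2.imread("pics/top0.png");b=cv2.imread("pics/scene0.png")
cv2.imwrite("pics/t_cover.png",cv2.resize(a[195:300,180:320],None,fx=5.6,fy=5.6,interpolation=cv2.INTER_CUBIC))
cv2.imwrite("pics/t_box.png",cv2.resize(a[190:295,340:480],None,fx=5.6,fy=5.6,interpolation=cv2.INTER_CUBIC))
cv2.imwrite("pics/s_cover.png",cv2.resize(b[170:270,190:290],None,fx=5.6,fy=5.6,interpolation=cv2.INTER_CUBIC))
E
```

```text
(no output)
```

View pics/t_cover.png

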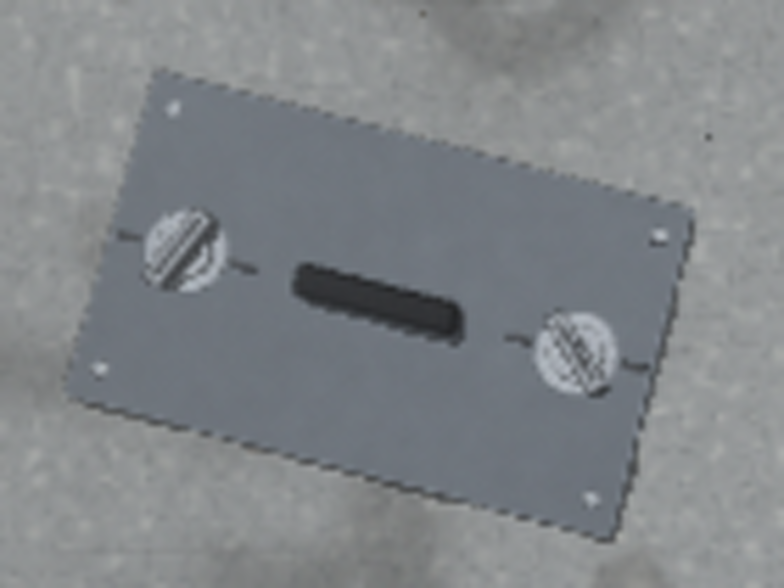

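View pics/t_box.png

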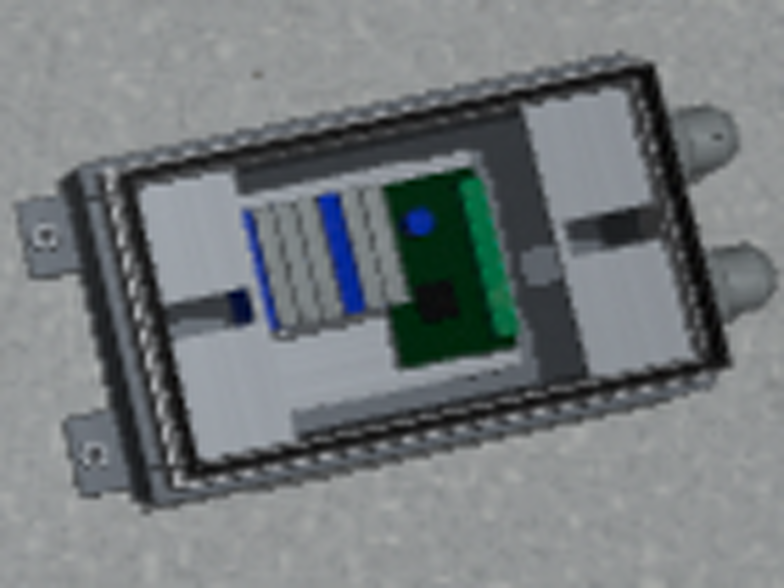

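View pics/s_cover.png

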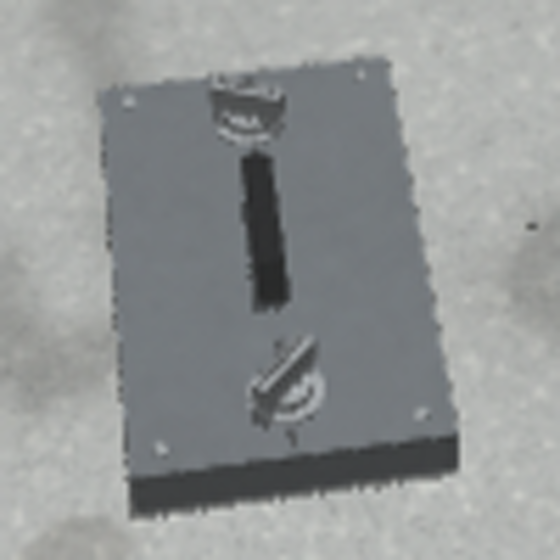

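```bash
python3 - <<'E'
from rig import env
from h import *
import pickle
cs={n:env.capture(n) for n in("scene","top")}
pickle.dump(cs,open("c0.pkl","wb"))
c=cs["top"]; im=cv2.cvtColor(c["img"],cv2.COLOR_RGB2BGR)
hsv=cv2.cvtColor(im,cv2.COLOR_BGR2HSV)
print("cover hsv",hsv[230,235],hsv[270,250],"bench",hsv[320,230],hsv[230,330])
b,g,r=[im[...,i].astype(int) for i in range(3)]
m=(((b-r)>6)&(hsv[...,2]<150)).astype(np.uint8)*255
roi=np.zeros_like(m);roi[195:300,180:320]=m[195:300,180:320]
roi=cv2.morphologyEx(roi,cv2.MORPH_CLOSE,np.ones((3,3)))
k=max(cv2.findContours(roi,0,2)[0],key=cv2.contourArea)
k=cv2.convexHull(k)
def rect(pts,z,c):
    P=np.array([ray(c,p,z)[:2] for p in pts],np.float32)
    return cv2.minAreaRect(P)
print("cover rect z25",rect(k.reshape(-1,2),25,c),cv2.boxPoints(cv2.minAreaRect(k)))
# box seal: dark
for thr in(40,60):
    d=(hsv[...,2]<thr).astype(np.uint8)*255;q=np.zeros_like(d);q[195:290,350:475]=d[195:290,350:475]
    k2=max(cv2.findContours(q,0,2)[0],key=lambda k:cv2.minAreaRect(k)[1][0]*cv2.minAreaRect(k)[1][1])
    print("seal z84",thr,rect(k2.reshape(-1,2),84,c),cv2.boxPoints(cv2.minAreaRect(k2)))
    cv2.imwrite(f"pics/d{thr}.png",cv2.resize(q[190:295,340:480],None,fx=5,fy=5,interpolation=0))
E
```

```text
cover hsv [107  28 127] [107  28 126] bench [ 98   7 145] [ 90   5 155]
cover rect z25 ((495.2183532714844, 152.437255859375), (210.21331787109375, 125.87998962402344), 74.86284637451172) [[190.62695 265.21762]
 [206.15805 206.19951]
 [304.35754 232.0415 ]
 [288.82645 291.05963]]
seal z84 40 ((510.4055480957031, -179.74569702148438), (107.97724914550781, 194.06211853027344), 11.079401016235352) [[361.18842 220.64456]
 [458.15393 200.23077]
 [469.6128  254.66049]
 [372.64728 275.07428]]
seal z84 60 ((508.70281982421875, -180.1946563720703), (111.73606872558594, 195.4375457763672), 11.071014404296875) [[360.4941  220.5488 ]
 [458.57193 200.31052]
 [470.21793 256.74866]
 [372.1401  276.98694]]
```

```bash
python3 - <<'E'
import cv2,numpy as np
b=cv2.imread("pics/scene0.png");cv2.imwrite("pics/s_box.png",cv2.resize(b[260:420,240:390],None,fx=3.75*1.33/1.33,fy=3.75,interpolation=2))
cv2.imwrite("pics/dd.png",np.hstack([cv2.imread("pics/d40.png")[::1],]))
E
```

```text
(no output)
```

View pics/s_box.png

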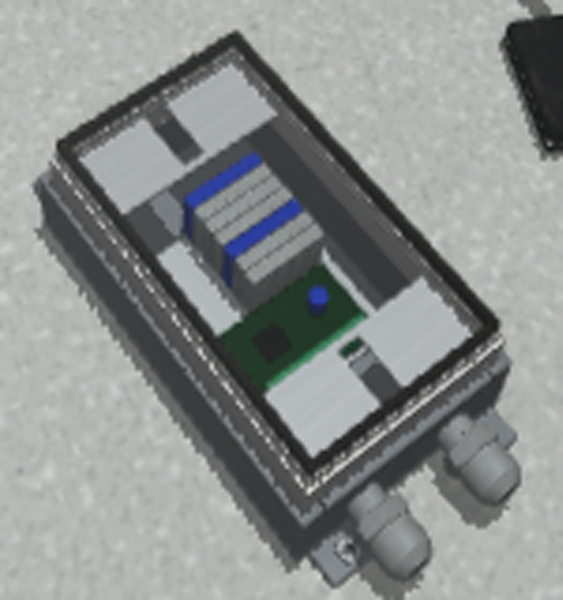

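View pics/d40.png

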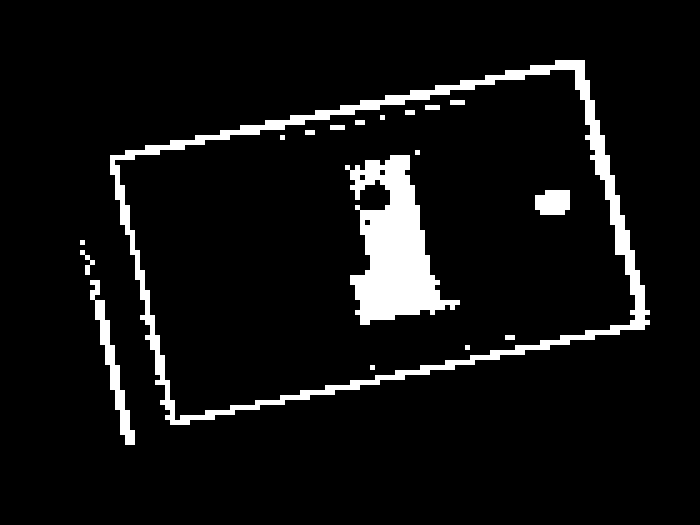

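```bash
python3 - <<'E'
from h import *
import pickle
cs=pickle.load(open("c0.pkl","rb"))
s,t=cs["scene"],cs["top"]
hs=cv2.cvtColor(s["img"],cv2.COLOR_RGB2HSV)
for thr in(45,60,75):
    d=(hs[...,2]<thr).astype(np.uint8)*255;q=np.zeros_like(d);q[262:400,245:380]=d[262:400,245:380]
    # project onto plane z=84 as homography -> 1mm grid, to fit the rectangle
    k=max(cv2.findContours(q,0,2)[0],key=lambda k:np.prod(cv2.minAreaRect(k)[1]))
    P=np.array([ray(s,p,84)[:2] for p in k.reshape(-1,2)],np.float32);print(thr,cv2.minAreaRect(P))
top=[[360.8,220.6],[458.4,200.3],[470,255.7],[372.4,276]]
sc=[(237,33),(57,147),(312,470),(500,325)]
T=[]
for u in sc:
    uv=np.array(u)/3.75+[240,260]
    print(uv,ray(s,uv,84))
for u in top: print("top",ray(t,u,84))
# pair by nearest
for u in top:
    w=min((np.array(v)/3.75+[240,260] for v in sc),key=lambda v:np.linalg.norm(ray(s,v,84)-ray(t,u,84)))
    print("tri",tri(t,u,s,w))
# cover corners & bar in scene
b,g,r=[s["img"][...,i].astype(int) for i in(2,1,0)]
m=(((b-r)>6)&(hs[...,2]>90)&(hs[...,2]<150)).astype(np.uint8)*255
q=np.zeros_like(m);q[170:262,195:280]=m[170:262,195:280];q=cv2.morphologyEx(q,3,np.ones((3,3)))
k=max(cv2.findContours(q,0,2)[0],key=cv2.contourArea)
P=np.array([ray(s,p,25)[:2] for p in k.reshape(-1,2)],np.float32);print("cover scene",cv2.minAreaRect(P))
# bar in top
ht=cv2.cvtColor(t["img"],cv2.COLOR_RGB2HSV)
for c,h,(y0,y1,x0,x1) in((t,ht,(236,262,230,266)),(s,hs,(195,228,230,245))):
    q=np.zeros(h.shape[:2],np.uint8);q[y0:y1,x0:x1]=(h[y0:y1,x0:x1,2]<70)*255
    k=max(cv2.findContours(q,0,2)[0],key=cv2.contourArea)
    P=np.array([ray(c,p,53)[:2] for p in k.reshape(-1,2)],np.float32);print("bar z53",cv2.minAreaRect(P))
    # wings
for name,(y0,y1,x0,x1) in dict(L=(231,249,204,224),R=(248,268,272,292)).items():
    pass
E
```

```text
45 ((509.3270263671875, -193.81878662109375), (109.62220001220703, 171.7304229736328), 11.14744758605957)
60 ((507.656494140625, -182.85220336914062), (110.86294555664062, 194.25814819335938), 11.095195770263672)
75 ((507.3882751464844, -183.483154296875), (111.74847412109375, 195.6324005126953), 11.025918960571289)
[303.2 268.8] [543.86125714 -79.29499109  84.        ]
[255.2 299.2] [ 436.22232714 -101.32337311   84.        ]
[323.2        385.33333333] [ 474.46813489 -287.71843081   84.        ]
[373.33333333 346.66666667] [ 580.33992976 -267.24630498   84.        ]
top [544.68410689 -74.68082563  84.        ]
top [ 583.23339147 -269.54066638   84.        ]
top [ 473.90534737 -285.23025628   84.        ]
top [436.8540266  -93.53809336  84.        ]
tri [545.56743823 -75.79274633  78.1338789 ]
tri [ 581.36079808 -268.15811851   85.76139645]
tri [ 474.56780146 -286.71039803   80.99215192]
tri [437.32817811 -95.66978815  74.12834289]
cover scene ((493.4333801269531, 151.97491455078125), (208.70742797851562, 124.81062316894531), 74.82936096191406)
bar z53 ((494.0320129394531, 150.553466796875), (61.854183197021484, 12.389345169067383), 74.55440521240234)
bar z53 ((489.59539794921875, 140.80459594726562), (81.64866638183594, 12.143658638000488), 75.00582122802734)
```

```bash
cat >> h.py <<'E'
def down(adeg):
    a=np.radians(adeg);x=np.array([0,0,-1.]);y=np.array([np.cos(a),np.sin(a),0]);M=np.stack([x,y,np.cross(x,y)],1)
    q=R.from_matrix(M).as_quat();return np.array([q[3],q[0],q[1],q[2]])
def st(env,l=""):
    o=env.get_obs();print(l,"t%.2f"%o["time"],"tcp",np.round(o["tcp_pos"],1),"F",np.round(o["wrist_force"],1),"M",np.round(o["moment"],2),"w%.1f"%o["gripper_width"],"q6 %.2f"%o["joint_positions"][5]);return o
E
python3 - <<'E'
from rig import env
from h import *
for a in(-15.1,164.9,11,191,74,254,-39,141):
    for p in([494,152,180],[508,-181,180]):
        q=env.inverse_kinematics(p,down(a));print(a,p,None if q is None else np.round(q,2))
E
```

```text
-15.1 [494, 152, 180] [ 0.15 -0.    1.85 -0.    1.29  0.41]
-15.1 [508, -181, 180] [-0.49  0.05  1.8  -0.    1.3  -0.23]
164.9 [494, 152, 180] None
164.9 [508, -181, 180] None
11 [494, 152, 180] [ 0.15 -0.    1.85 -0.    1.29 -0.05]
11 [508, -181, 180] [-0.49  0.05  1.8  -0.    1.3  -0.68]
191 [494, 152, 180] None
191 [508, -181, 180] [-0.49  0.05  1.8  -0.    1.3   2.46]
74 [494, 152, 180] [ 0.15 -0.    1.85 -0.    1.29 -1.15]
74 [508, -181, 180] [-0.49  0.05  1.8  -0.    1.3  -1.78]
254 [494, 152, 180] [ 0.15 -0.    1.85 -0.    1.29  2.  ]
254 [508, -181, 180] [-0.49  0.05  1.8  -0.    1.3   1.36]
-39 [494, 152, 180] [ 0.15 -0.    1.85 -0.    1.29  0.83]
-39 [508, -181, 180] [-0.49  0.05  1.8  -0.    1.3   0.19]
141 [494, 152, 180] [ 0.15 -0.    1.85 -0.    1.29 -2.32]
141 [508, -181, 180] None
```

```bash
python3 - <<'E'
from rig import env
from h import *
q=down(-15.1)
env.move_to([494.3,152,150],q);st(env,"hover")
env.grip(50,40)
env.move_l([494.3,152,70],velocity=150)
for n in("scene","top"):
    cv2.imwrite(f"pics/{n}1.png",env.capture(n)["img"][:,:,::-1])
st(env,"pre")
E
```

```text
hover t3.02 tcp [494.7 151.4 150.1] F [-0.3  0.6  0.3] M [ 0.01 -0.1  -0.03] w87.0 q6 0.41
pre t4.71 tcp [495.6 152.2  71.5] F [ 0.4 -0.2 -0.1] M [-0.09 -0.1   0.03] w49.6 q6 0.41
```

```bash
python3 - <<'E'
import cv2,numpy as np
a=cv2.imread("pics/scene1.png")[150:290,170:320];b=cv2.imread("pics/top1.png")[190:310,180:330]
cv2.imwrite("pics/v1.png",np.hstack([cv2.resize(a,(400,373)),cv2.resize(b,(400,373))]))
E
```

```text
(no output)
```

View pics/v1.png

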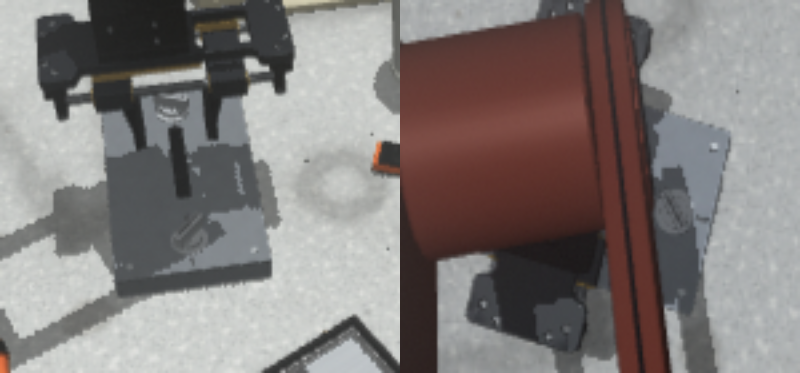

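The fingers straddle the bar (bar at about (178,160) in the left panel, fingertips either side). Descending and gripping.

```bash
python3 - <<'E'
from rig import env
from h import *
env.move_l([494.3,152,30.5],velocity=80);st(env,"down")
env.grip(0,45);st(env,"grip")
o=env.get_obs();p=o["tcp_pos"]
env.move_l([494.3,152,170],velocity=150);st(env,"up")
env.move_to([508,-181.7,170],down(11.07));st(env,"over box")
env.dwell(0.2)
import pickle
cs={n:env.capture(n) for n in("scene","top")};pickle.dump(cs,open("c2.pkl","wb"))
for n in cs: cv2.imwrite(f"pics/{n}2.png",cs[n]["img"][:,:,::-1])
st(env,"over box")
E
```

```text
down t5.35 tcp [494.1 152.   30.2] F [-0.2 -0.3 -0. ] M [-0.03 -0.09  0.02] w50.6 q6 0.41
grip t6.08 tcp [494.4 152.   30.6] F [-0.6 -0.4  0.3] M [-0.07 -0.11  0.01] w11.3 q6 0.41
up t7.17 tcp [493.4 151.9 168.7] F [-0.3 -0.  -3.6] M [ 0.03 -0.03 -0.05] w11.3 q6 0.41
over box t8.43 tcp [ 507.9 -180.8  169.5] F [-0.1  0.5 -3.4] M [-0.02 -0.07 -0.01] w11.2 q6 -0.68
over box t8.73 tcp [ 508.3 -180.9  170. ] F [-0.8  0.2 -3.1] M [-0.04 -0.14 -0.03] w12.0 q6 -0.68
```

View pics/scene2.png

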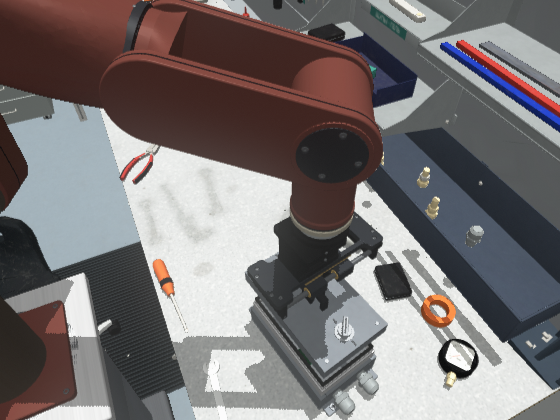

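View pics/top2.png

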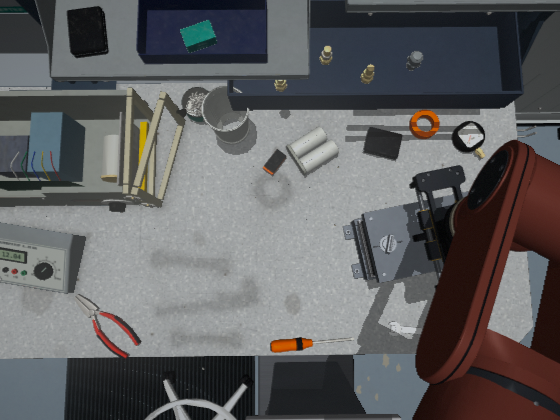

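The cover is in the hand, level, over the box. In the scene view its visible corners are near (386,322) and (332,368); in the top view they are near (358,214) and (376,286). I'll measure those against the box.

```bash
python3 - <<'E'
import cv2,numpy as np
a=cv2.imread("pics/scene2.png")[270:400,245:395];b=cv2.imread("pics/top2.png")[195:295,340:440]
cv2.imwrite("pics/v2a.png",cv2.resize(a,None,fx=5,fy=5,interpolation=2));cv2.imwrite("pics/v2b.png",cv2.resize(b,None,fx=6,fy=6,interpolation=2))
E
```

```text
(no output)
```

View pics/v2a.png

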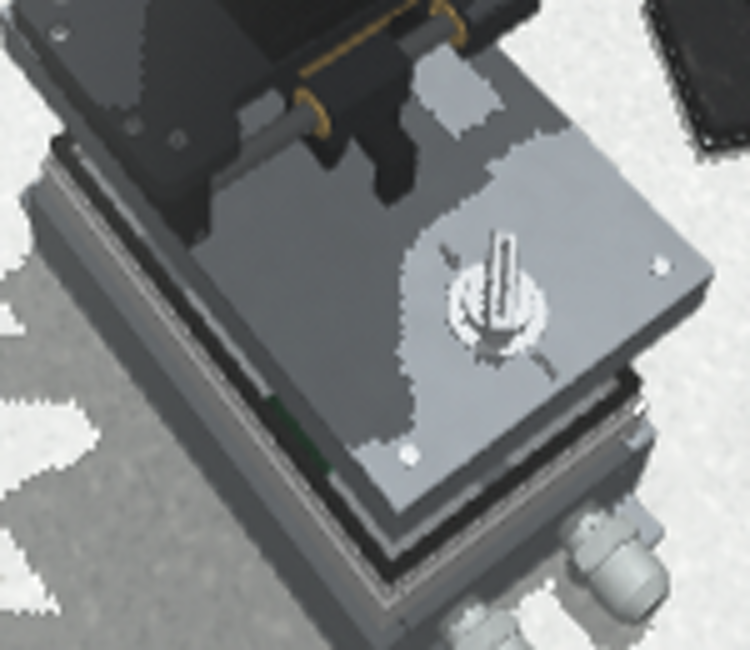

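View pics/v2b.png

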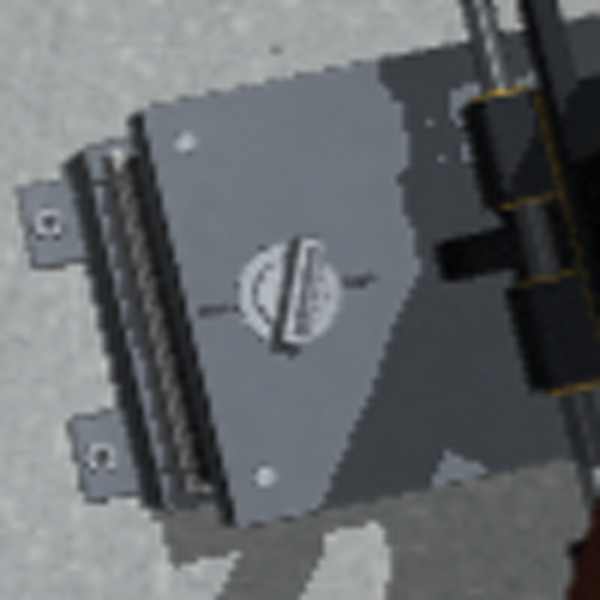

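```bash
python3 - <<'E'
from h import *
import pickle
cs=pickle.load(open("c2.pkl","rb"));s,t=cs["scene"],cs["top"]
for zf in(164.5,):
    a=[ray(t,np.array(u)/6+[340,195],zf)[:2] for u in((143,112),(230,524))]
    b=[ray(s,np.array(u)/5+[245,270],zf)[:2] for u in((712,272),(400,513))]
    for n,(p,q),sg in(("top",a,-1),("scene",b,1)):
        d=p-q;L=np.linalg.norm(d);x=d/L;y=np.array([-x[1],x[0]]);print(n,"len",L,"yaw",np.degrees(np.arctan2(x[1],x[0])),"centre",(p+q)/2+sg*105*y)
E
```

```text
top len 122.90548680369868 yaw 9.94077014998288 centre [ 505.85643981 -180.33027879]
scene len 124.16535576877243 yaw 11.44268324634536 centre [ 506.4513616  -181.09150008]
```

```bash
python3 - <<'E'
from rig import env
from h import *
env.move_l([509.3,-182.3,120],velocity=120);env.dwell(0.2)
import pickle
cs={n:env.capture(n) for n in("scene","top")};pickle.dump(cs,open("c3.pkl","wb"))
for n in cs: cv2.imwrite(f"pics/{n}3.png",cs[n]["img"][:,:,::-1])
st(env,"near")
a=cv2.imread("pics/scene3.png")[270:400,245:395];b=cv2.imread("pics/top3.png")[195:295,340:440]
cv2.imwrite("pics/v3a.png",cv2.resize(a,None,fx=5,fy=5,interpolation=2));cv2.imwrite("pics/v3b.png",cv2.resize(b,None,fx=6,fy=6,interpolation=2))
E
```

```text
near t9.60 tcp [ 509.8 -182.6  120.9] F [-0.5 -0.2 -2.8] M [-0.06 -0.12 -0.03] w11.5 q6 -0.68
```

View pics/v3a.png

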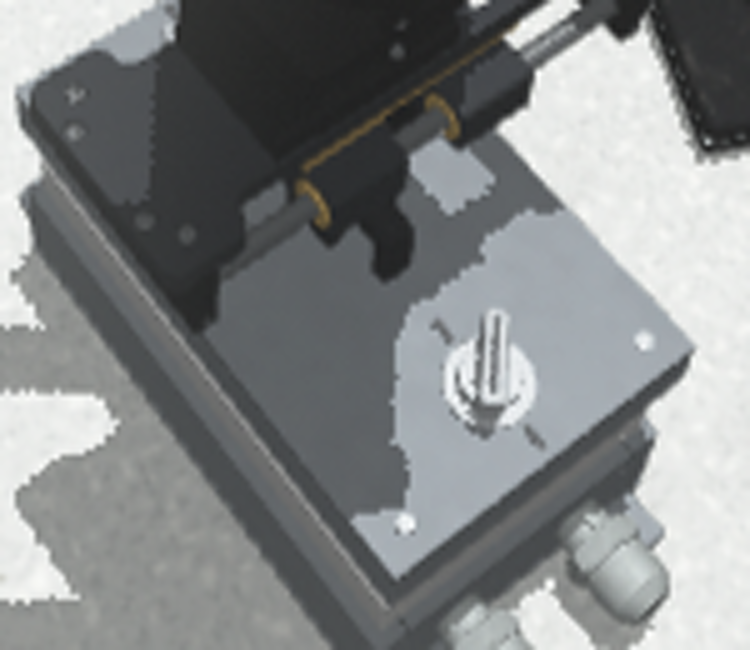

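View pics/v3b.png

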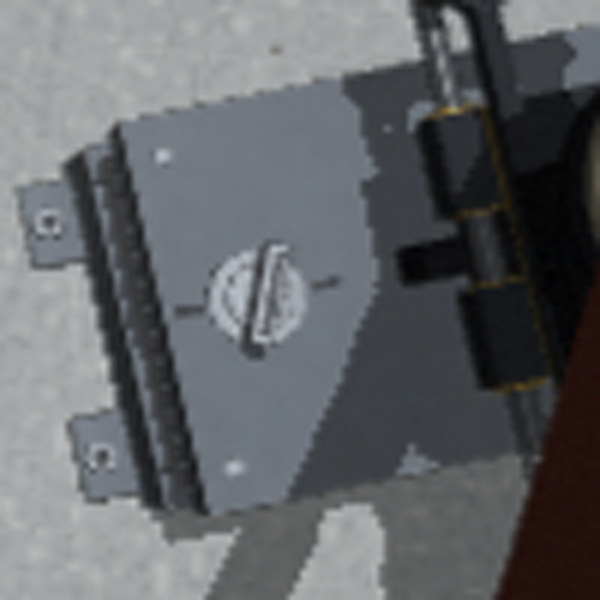

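```bash
python3 - <<'E'
from h import *
import pickle
cs=pickle.load(open("c3.pkl","rb"));s,t=cs["scene"],cs["top"]
def rep(n,p,q,sg):
    d=p-q;L=np.linalg.norm(d);x=d/L;y=np.array([-x[1],x[0]]);print(n,"len %.1f"%L,"yaw %.1f"%np.degrees(np.arctan2(x[1],x[0])),"c",(p+q)/2+sg*105*y)
T=lambda u,z:ray(t,np.array(u)/6+[340-.42,195-.42],z)[:2]
S=lambda u,z:ray(s,np.array(u)/5+[245-.4,270-.4],z)[:2]
rep("cover top",T((113,130),115),T((204,514),115),-1)
rep("box shoulder top",T((68,162),47),T((155,508),47),-1)
rep("cover scene",S((692,350),115),S((398,580),115),1)
s0=pickle.load(open("c0.pkl","rb"))["scene"]
b=cv2.cvtColor(s0["img"],cv2.COLOR_RGB2BGR)
Z=lambda u:ray(s0,np.array(u)/3.75+[240-.37,260-.37],47)[:2]
rep("box shoulder scene",Z((509,362)),Z((300,530)),1)
E
```

```text
cover top len 122.5 yaw 11.5 c [ 510.45437396 -180.02921234]
box shoulder top len 119.8 yaw 12.4 c [ 510.93644419 -176.2683295 ]
cover scene len 122.9 yaw 11.3 c [ 508.16626948 -182.61298204]
box shoulder scene len 124.9 yaw 11.5 c [ 506.28554953 -181.16640418]
```

```bash
python3 - <<'E'
from rig import env
from h import *
for z in(112,106,100,96,94):
    env.move_l([508.4,-182.6,z],velocity=60);o=st(env,str(z))
    if abs(o["wrist_force"][2]+3.2)>8 or np.hypot(*o["wrist_force"][:2])>12: break
E
```

```text
112 t9.88 tcp [ 507.7 -182.3  111.2] F [ 0.1 -0.1 -2.8] M [ 0.02 -0.11 -0.05] w11.3 q6 -0.68
106 t10.13 tcp [ 508.  -182.4  105.3] F [ 1.  -0.7 -3.8] M [-0.   -0.09 -0.03] w11.4 q6 -0.68
100 t10.38 tcp [ 508.  -182.4   99.4] F [ 0.7 -0.3 -3.2] M [-0.03 -0.09  0.03] w11.3 q6 -0.68
96 t10.63 tcp [ 508.2 -182.5   95.7] F [ 0.2 -0.1 -2.8] M [-0.01 -0.16  0.02] w11.1 q6 -0.68
94 t10.88 tcp [ 508.3 -182.6   93.9] F [ 0.3  0.2 -3.7] M [-0.02 -0.14 -0.04] w11.7 q6 -0.68
```

```bash
python3 - <<'E'
from rig import env
from h import *
for z in(93,92,91.2):
    env.move_l([508.4,-182.6,z],velocity=30);o=st(env,str(z))
    if o["wrist_force"][2]>-0.5: break
env.grip(40);st(env,"open")
env.move_l([508.4,-182.6,150],velocity=150);st(env,"up")
# sideways out of view? take pictures
import pickle
cs={n:env.capture(n) for n in("scene","top")};pickle.dump(cs,open("c4.pkl","wb"))
for n in cs: cv2.imwrite(f"pics/{n}4.png",cs[n]["img"][:,:,::-1])
a=cv2.imread("pics/scene4.png")[270:400,245:395];b=cv2.imread("pics/top4.png")[195:295,340:440]
cv2.imwrite("pics/v4a.png",cv2.resize(a,None,fx=5,fy=5,interpolation=2));cv2.imwrite("pics/v4b.png",cv2.resize(b,None,fx=6,fy=6,interpolation=2))
E
```

```text
93 t11.13 tcp [ 508.4 -182.6   93. ] F [-0.1  0.5 -3.2] M [-0.03 -0.1  -0.02] w11.4 q6 -0.68
92 t11.38 tcp [ 508.6 -182.7   92.6] F [-1.8  1.4  1.3] M [0.1  0.18 0.  ] w11.4 q6 -0.68
open t12.18 tcp [ 508.4 -182.6   92. ] F [ 0.5  0.6 -0.6] M [-0.02 -0.09 -0.01] w39.7 q6 -0.68
up t12.71 tcp [ 508.3 -182.5  149.8] F [-0.6 -0.1  0.7] M [ 0.01 -0.12  0.01] w40.1 q6 -0.68
```

View pics/v4a.png

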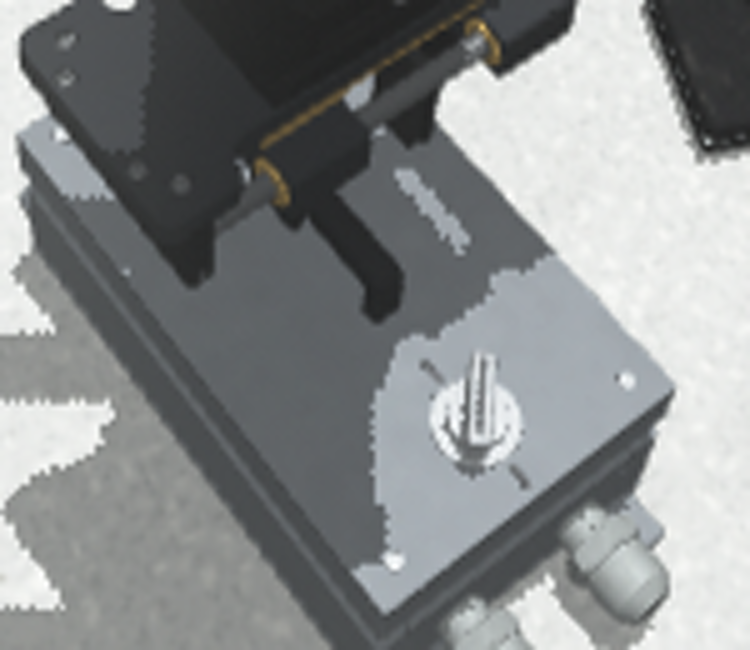

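View pics/v4b.png

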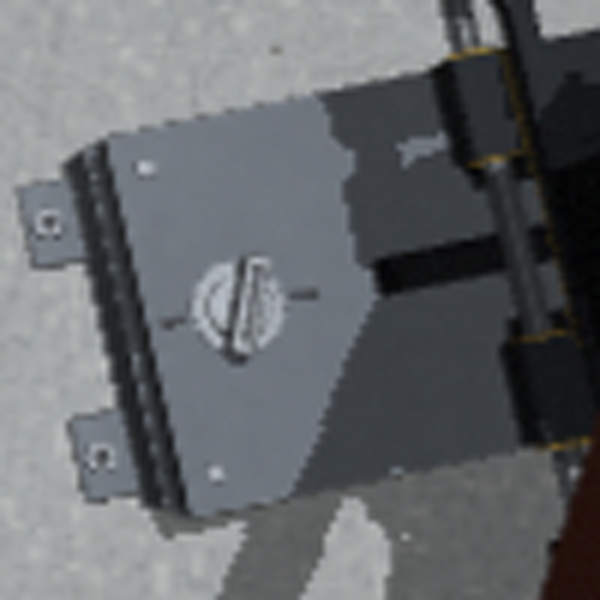

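```bash
python3 - <<'E'
from h import *
import pickle
c0=pickle.load(open("c0.pkl","rb"));c4=pickle.load(open("c4.pkl","rb"))
def crop(c,cx,cy,r=14,f=20):
    i=c["img"][cy-r:cy+r,cx-r:cx+r,::-1];return cv2.resize(i,(380,380),interpolation=2)
print(proj(c4["scene"],(522.8,-256.2,100)),proj(c4["top"],(494,-109,100)))
cv2.imwrite("pics/w.png",np.hstack([crop(c0["top"],283,258),crop(c4["scene"],340,353)]))
cv2.imwrite("pics/w2.png",np.hstack([crop(c0["top"],213,239),crop(c4["top"],380,246)]))
E
```

```text
[340.95171623 350.89269759] [381.03206019 245.83671579]
```

View pics/w.png

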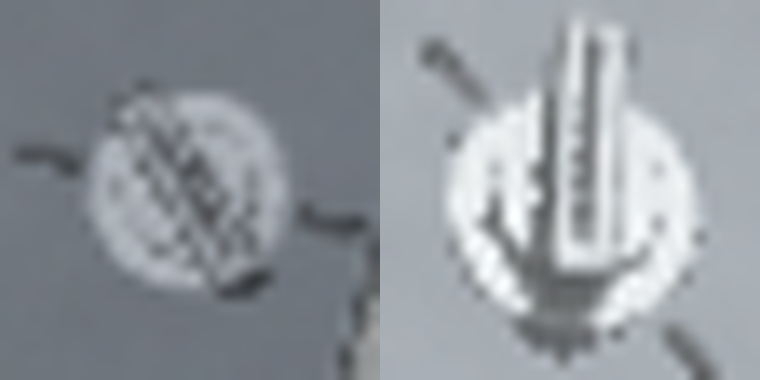

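View pics/w2.png

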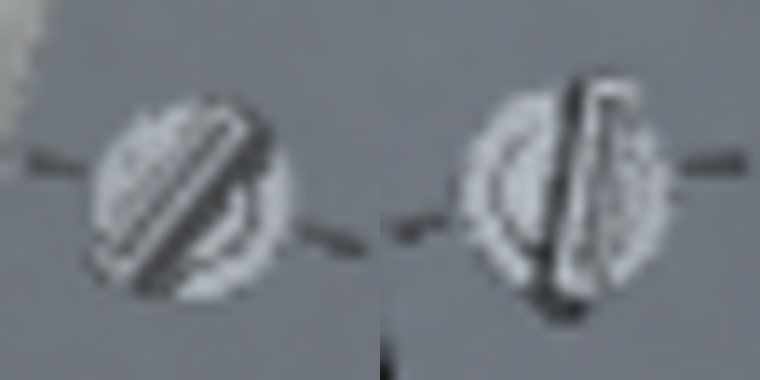

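```bash
python3 - <<'E'
from rig import env
from h import *
p=[494.0,-109.0]
env.grip(30,20)
env.move_to(p+[135],down(78.5));st(env,"over L")
env.dwell(0.1)
cv2.imwrite("pics/top5.png",env.capture("top")["img"][:,:,::-1]);cv2.imwrite("pics/scene5.png",env.capture("scene")["img"][:,:,::-1])
a=cv2.imread("pics/scene5.png")[240:370,240:370];b=cv2.imread("pics/top5.png")[190:290,330:430]
cv2.imwrite("pics/v5.png",np.hstack([cv2.resize(a,(400,400),interpolation=2),cv2.resize(b,(400,400),interpolation=2)]))
E
```

```text
over L t14.32 tcp [ 494.2 -109.2  135.2] F [ 0.   0.1 -0.4] M [ 0.07 -0.23 -0.02] w30.1 q6 -1.74
```

View pics/v5.png

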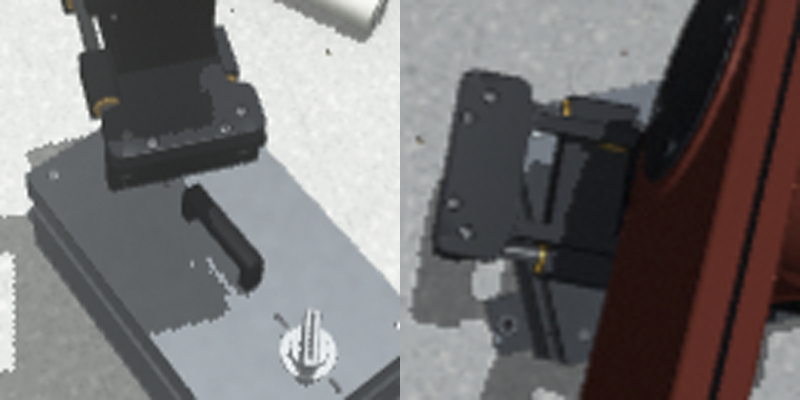

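The gripper hides the wing here. The opening leaves ±11 mm, so I'll go down with a force guard.

```bash
cat > turn.py <<'E'
from rig import env
from h import *
def turn(p,a,tgt=11.07,zt=95.5):
    for z in(112,104,zt):
        env.move_l(list(p)+[z],velocity=80);o=st(env,str(z))
        if o["wrist_force"][2]>5: raise SystemExit("contact")
    env.grip(4,15);o=st(env,"grip")
    for s in(0.5,1):
        env.move_to(list(p)+[zt],down(a+(tgt-a)*s));o=st(env,"turn%.1f"%s)
    env.dwell(0.1);st(env)
    env.grip(30);st(env,"open")
    env.move_l(list(p)+[135],velocity=150)
E
python3 - <<'E'
from turn import *
turn((494.0,-109.0),78.5)
E
```

```text
112 t14.97 tcp [ 493.3 -108.7  110.9] F [-0.3  0.4 -0.2] M [ 0.1  -0.12 -0.01] w30.0 q6 -1.74
104 t15.22 tcp [ 493.6 -108.9  103.4] F [-0.2  0.3 -0.5] M [ 0.1  -0.18  0.01] w30.1 q6 -1.74
95.5 t15.47 tcp [ 493.5 -108.8   94.8] F [0.1 0.4 0.9] M [ 0.11 -0.15 -0.05] w30.2 q6 -1.74
grip t16.02 tcp [ 494.1 -109.1   95.7] F [ 0.  -0.1  0.1] M [ 0.02 -0.15 -0.01] w7.5 q6 -1.74
turn0.5 t16.64 tcp [ 494.2 -109.    95.7] F [1.4 0.8 1.7] M [ 0.05 -0.14 -0.06] w7.8 q6 -1.16
turn1.0 t17.26 tcp [ 494.2 -109.    95.7] F [ 0.7 -0.4  1.6] M [ 0.04 -0.24 -0.05] w7.7 q6 -0.57
 t17.36 tcp [ 494.2 -109.    95.7] F [ 1.  -0.8  1.6] M [ 0.07 -0.29 -0.01] w7.6 q6 -0.57
open t18.07 tcp [ 494.  -109.    95.5] F [ 0.  -0.5  1. ] M [ 0.02 -0.12 -0.04] w29.9 q6 -0.57
```

```bash
python3 - <<'E'
from turn import *
env.move_to([522.8,-256.2,135],down(-36));st(env,"over R")
turn((522.8,-256.2),-36)
env.move_to([380,-160,230],down(11));env.dwell(.1);st(env)
import pickle
cs={n:env.capture(n) for n in("scene","top")};pickle.dump(cs,open("c6.pkl","wb"))
for n in cs: cv2.imwrite(f"pics/{n}6.png",cs[n]["img"][:,:,::-1])
a=cv2.imread("pics/scene6.png")[250:400,245:395];b=cv2.imread("pics/top6.png")[190:290,345:485]
cv2.imwrite("pics/v6a.png",cv2.resize(a,None,fx=4,fy=4,interpolation=2));cv2.imwrite("pics/v6b.png",cv2.resize(b,None,fx=5,fy=5,interpolation=2))
E
```

```text
over R t19.13 tcp [ 521.7 -255.8  133.2] F [-0.4  0.3 -0.1] M [-0.   -0.01 -0.03] w29.7 q6 0.04
112 t19.57 tcp [ 522.3 -255.2  111. ] F [1.  0.1 0.3] M [-0.04 -0.07 -0.02] w30.0 q6 0.04
104 t19.82 tcp [ 522.5 -255.9  103.5] F [-0.  -0.   0.3] M [-0.04 -0.06  0.05] w30.4 q6 0.04
95.5 t20.08 tcp [ 522.3 -255.9   94.7] F [-0.8  0.4 -0.4] M [-0.01 -0.08  0.  ] w29.7 q6 0.04
grip t20.63 tcp [ 523.  -256.3   95.7] F [-0.2 -0.6  0.4] M [-0.09 -0.1   0.02] w7.8 q6 0.04
turn0.5 t21.11 tcp [ 522.9 -256.3   95.7] F [ 0.2 -1.   2.1] M [-0.08 -0.11  0.02] w7.7 q6 -0.37
turn1.0 t21.58 tcp [ 522.9 -256.3   95.7] F [ 1.1 -0.4  1.2] M [-0.04 -0.16  0.08] w7.9 q6 -0.78
 t21.68 tcp [ 522.9 -256.3   95.7] F [-0.2 -0.6  1.7] M [-0.13 -0.19  0.  ] w7.9 q6 -0.78
open t22.39 tcp [ 522.8 -256.2   95.5] F [ 0.2  0.7 -1.1] M [ 0.   -0.07 -0.01] w29.8 q6 -0.78
 t23.72 tcp [ 380.3 -160.3  229. ] F [-0.4 -0.2  0.2] M [ 0.04 -0.12  0.04] w30.2 q6 -0.78
```

View pics/v6a.png

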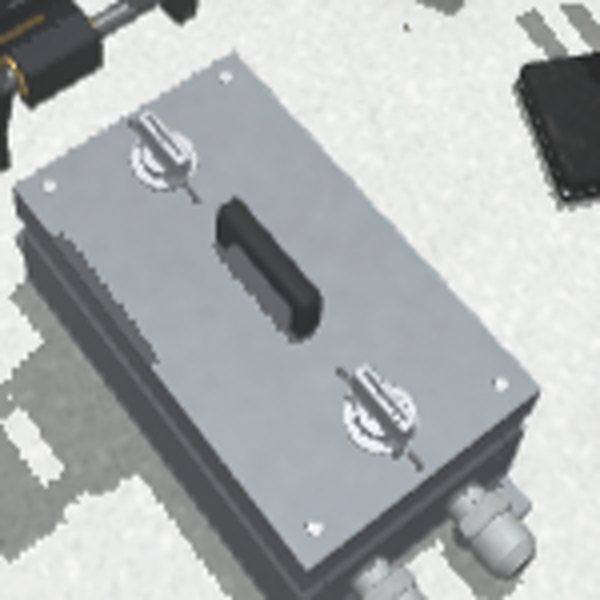

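View pics/v6b.png

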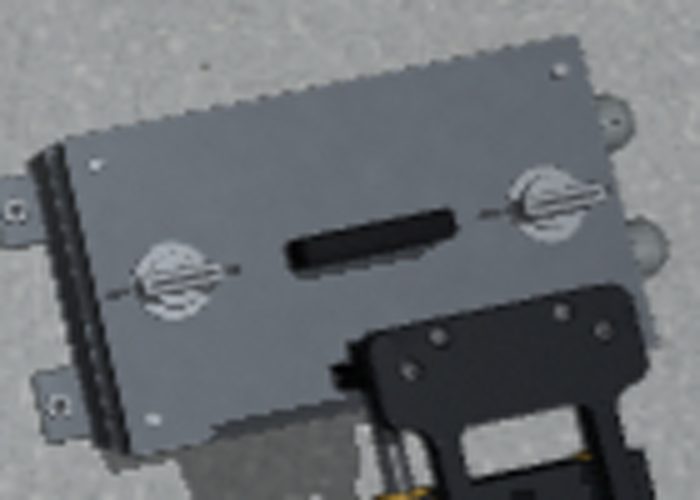

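Both wings now lie along their index lines: the left at about 10° and the right at about 12° in the image, with the cover edge at about 11°. Next I'll grip the bar and press.

```bash
python3 - <<'E'
from rig import env
from h import *
q=down(11.07);p=[508.4,-182.6]
env.grip(45,50)
env.move_to(p+[140],q)
env.move_l(p+[92.3],velocity=80);st(env,"at bar")
env.grip(4,55);st(env,"gripped")
for z in(90,88,86,85,84.2,83.4,82.6,81.8,81):
    env.move_l(p+[z],velocity=20);env.dwell(.1);o=st(env,str(z))
    if o["wrist_force"][2]>20 or np.hypot(*o["wrist_force"][:2])>15: break
E
```

```text
at bar t25.85 tcp [ 508.5 -182.7   92.3] F [ 0.2 -0.5  0.8] M [-0.01 -0.12 -0.  ] w45.0 q6 -0.68
gripped t26.52 tcp [ 508.5 -182.6   92.4] F [1.8 0.2 1.4] M [ 0.   -0.13 -0.  ] w11.2 q6 -0.68
90 t26.89 tcp [ 508.5 -182.6   90.3] F [-1.2  0.3  5. ] M [ 0.14  0.06 -0.06] w11.2 q6 -0.68
88 t27.24 tcp [ 508.5 -182.6   88.4] F [-1.8  2.4  6.6] M [ 0.25  0.26 -0.07] w11.3 q6 -0.68
86 t27.59 tcp [ 508.6 -182.7   86.7] F [-1.9  2.5  8.5] M [ 0.31  0.34 -0.  ] w11.7 q6 -0.68
85 t27.94 tcp [ 508.5 -182.6   85.9] F [-3.1  3.4  8.8] M [ 0.34  0.42 -0.04] w11.2 q6 -0.68
84.2 t28.29 tcp [ 508.6 -182.6   85.2] F [-4.   2.  10.5] M [ 0.37  0.48 -0.03] w11.6 q6 -0.68
83.4 t28.64 tcp [ 508.6 -182.7   84.5] F [-4.7  2.3 11.9] M [0.38 0.57 0.01] w11.5 q6 -0.68
82.6 t28.99 tcp [ 508.6 -182.7   83.8] F [-5.   2.3 11.8] M [ 0.45  0.63 -0.02] w11.5 q6 -0.68
81.8 t29.34 tcp [ 508.6 -182.7   83.4] F [-6.7  3.5 14.4] M [ 0.5   0.85 -0.04] w11.2 q6 -0.68
81 t29.69 tcp [ 508.6 -182.7   83.3] F [-7.9  4.3 20.9] M [ 0.69  1.29 -0.03] w11.2 q6 -0.68
```

```bash
python3 - <<'E'
from rig import env
from h import *
env.dwell(.5)
env.move_l([508.4,-182.6,80.6],velocity=20);env.dwell(.3);st(env)
cs={n:env.capture(n) for n in("scene","top")}
import pickle;pickle.dump(cs,open("c7.pkl","wb"))
for n in cs: cv2.imwrite(f"pics/{n}7.png",cs[n]["img"][:,:,::-1])
a=cv2.imread("pics/scene7.png")[260:400,245:395];b=cv2.imread("pics/top7.png")[190:300,335:475]
cv2.imwrite("pics/v7.png",np.hstack([cv2.resize(a,(400,373),interpolation=2),cv2.resize(b,(400,373),interpolation=2)]))
E
```

```text
t30.74 tcp [ 508.6 -182.7   83.4] F [-9.6  5.3 23.2] M [0.77 1.55 0.04] w11.2 q6 -0.68
```

View pics/v7.png

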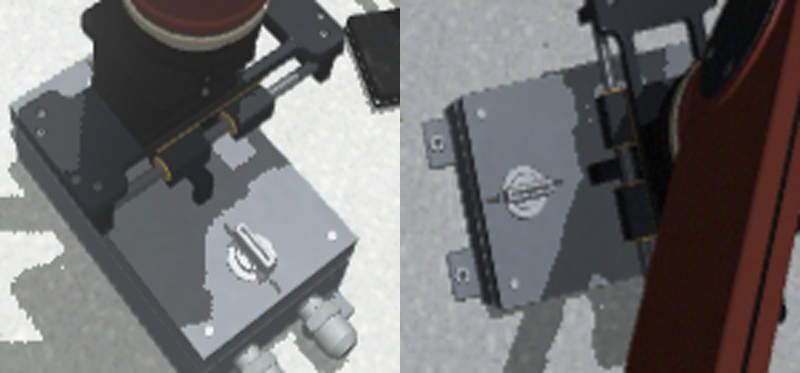

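View pics/scene7.png

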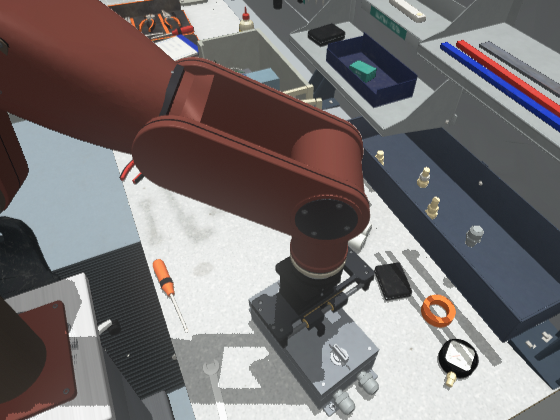

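The seam between lip and shoulder has closed, and the wings are still in line. TCP travel was 9.0 mm and the stop is stiff. Handing in.

```bash
python3 - <<'E'
from rig import env
from h import *
st(env);env.hand_in()
E
```

```text
t30.84 tcp [ 508.6 -182.7   83.4] F [-9.7  4.1 22. ] M [ 0.75  1.54 -0.01] w11.4 q6 -0.68
the job is handed in; nothing more can be done
```

The cover is on the box and pressed fully home. Both wings are in line with the index lines, and the gripper is still holding the cover down. I handed it in at about 31 s of the 61 s allowed; the hand-in gives no verdict.

**How it went:** I lifted the cover by its grip bar and lowered it over the rim with no sideways contact until it rested on the seal. I then turned the left wing by about 67° and the right by about 47°. Last, I gripped the bar again and pressed.

**Last checks:**
- **Home on the rim:** The gripper went down 9.0 mm (92.4 to 83.4 mm) and stopped there as the push rose from about 12 to 22 N. The pictures show the gap between the cover and the box closed.
- **Wings:** After turning, both looked within about 2° of the cover's long side. In the last pictures they are still in line.
- **Side force:** A side force of about 10 N built up while pressing, with a moment of about 1.5 N m. The force is well below the limits.
- **Camera disagreement:** The two cameras differed by up to 3 mm on where the box was. I used a middle position, and the cover went on without touching.
- **Case and battery:** I never went near either one. I didn't check the battery in the last picture; the case looked unmoved.

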